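Load the exhibit caddy and hold it up level

ROBOT

A 6-joint arm with a two-finger parallel gripper is mounted at the origin on the work surface. World frame = base frame: x ahead of the robot, y to its left, z up, the work surface at z = 0. Lengths are in m, angles in rad, forces in N, time in s.
With the tool pointing down it reaches from about 0.3 to 1 m from the base axis. Payload 5.1 kg.
Tool frame: the origin (TCP) lies on the centre line of the jaws, within the pads' length; the fingertips stand 22 mm ahead of it and the grasp point (between the pads) lies 3 mm ahead of it; z points along the fingers, y is the line along which they close (so a half turn about z gives the same grasp; the last joint's range is limited). The gripper opens to 95 mm and grips with 3 to 60 N. Pads are 20 mm wide; open, the fingers measure 119 mm over their backs; the gripper's body (75 mm by 180 mm) begins 59 mm behind the grasp point.
Start: joints at [-1.259, 0.124, 1.65, -0, 1.367, -0.083], TCP at [0.25, -0.6, 0.209] pointing down, gripper open.
Joint ranges: [-2.61, 2.61], [-1.02, 2.33], [0.03, 2.71], [-1.35, 4.49], [0.32, 2.68], [-2.91, 2.91]. Speed limits (rad/s): [2.57, 2.57, 3.14, 3.14, 3.14, 3.14].

INTERFACE

Orientations are given as [roll, pitch, yaw] about the fixed x, y, z axes, in that order (R = Rz(yaw) Ry(pitch) Rx(roll)).
In Python, from bench import r, capture, camera_model gives the robot as it stands.
- The arm moves only by the tool apply_moves, never from a script. Its argument "rows" is a list that holds one entry, the list of rows, each a list of 4 numbers: the shift along the world's x, y, z in mm, then the turn about the world's z in rad. A call has 1 to 8 rows; each row is the pose to reach, as a shift and turn from the pose commanded when the call began; what a row does not reach only later rows make up. A row lasts 1/10 s, in which the tool goes at most 50 mm and 8.59 degrees, less where a joint would pass 70% of its speed; a pose out of reach is approached as far as the arm can. A call with a gripper value outside its range is refused whole. "grip" is the gripper's target within -1 to 1 (fully open at 1, half-way at 0, shut at -1), set as the call begins (left out, the last holds). The fingers move at their own pace and stop on an object; "squeeze" is the grip in N (left out, the last holds). Time passes only in rows, so rows that repeat a pose let the fingers close. It gives the time, the measured TCP pose, the force, the opening and the grip force at its end, in the units of the state.
- r.sense(): the state, without advancing time (a new reading comes with each control period).
- capture(name): name is "scene" or "top"; returns the picture (420x560x3 uint8, red, green, blue); there is no depth.
- camera_model(name): a dict with "vertical_fov" (degrees; the focal length in pixels is half the picture's height over the tangent of half this angle, whatever the lens; pixels are square), "cx", "cy" (the principal point, pixels), "k1" (the pictures are not rectified: a ray, as slopes to the right and down, at radius r is drawn at 1 + k1 r^2 times it, then the intrinsics apply), "R" (3x3) and "t" (3): a world point X has camera coordinates R X + t. Camera axes: x right, y down, z forward; pixel columns grow to the right and rows downward; lengths in m; the calibration is good to about 2 mm. A picture is of the moment at which its call begins. camera_model takes no time and is no camera call.
- r.close_job(): hands the job in; it is judged then, once.
The state is a dict: "t": time; "joint_positions": joint angles; "joint_vel": joint speeds; "tau": joint torques, N m; "eef_pos": TCP position; "orientation": TCP orientation; "ft_force": force on the tool from outside, world axes, zero at the start; "moment": the same for the moment, N m; "width": opening from 0.0 (shut) to 1.0 (fully open); "grasp_force": force on a finger pad.
Only numpy, scipy, OpenCV 4.12 (cv2) and the standard library are available. Lean on these libraries where they do the work, as an engineer would, in place of code of your own. Each camera call takes 0.05 s, during which the arm holds its last target. There are 200 camera calls.

TASK

We are packing up the exhibit: load the empty bay of the carrying caddy to match the packed one, first the loose dark grey case set squarely in the middle of the bay, then the loose orange case squarely on top of it, each set down gently and let go. Then take the caddy by its black handle, lift it straight up with all four cases aboard, and finish holding it still and level about 10 cm above the desk. Keep holding it (do not put it down again), leave the packed cases in their place, and leave the mug, red pawn, kettle and plant alone.

Things in the scene. Friction and masses are not known exactly. Their poses are not given: they have to be found in the camera images.
- grey_case_mid (a point): The loose dark grey case, lying on the desk at the start: closed rigid sample case, 50 mm (its x) by 70 mm (its y) by 44 mm high, about 100 g (may differ by a fifth), dark seam, small steel latches on the two short end faces, small pale label on the flat lid; this point is its centre, 22 mm above its underside, z up; a half turn makes no difference. 
- orange_case_mid (a point): The loose orange case, lying on the desk at the start: closed rigid sample case, 50 mm (its x) by 70 mm (its y) by 44 mm high, about 100 g (may differ by a fifth), dark seam, small steel latches on the two short end faces, small pale label on the flat lid; this point is its centre, 22 mm above its underside, z up; a half turn makes no difference. 
- packed_grey_mid (a point): The dark grey case already in the packed bay of the caddy (loose, rests by its weight): closed rigid sample case, 50 mm (its x) by 70 mm (its y) by 44 mm high, about 100 g (may differ by a fifth), dark seam, small steel latches on the two short end faces, small pale label on the flat lid; this point is its centre, 22 mm above its underside, z up; a half turn makes no difference. 
- packed_orange_mid (a point): The orange case already stacked on the packed grey one (loose, rests by its weight): closed rigid sample case, 50 mm (its x) by 70 mm (its y) by 44 mm high, about 100 g (may differ by a fifth), dark seam, small steel latches on the two short end faces, small pale label on the flat lid; this point is its centre, 22 mm above its underside, z up; a half turn makes no difference. 
- caddy_grip (a point): Centre of the caddy's black handle bar: flat-sided, 108 mm long (x), 18 mm thick (y), 24 mm high, 140 mm above the caddy's underside; two posts carry it 46 mm either side along x, free between them, so pinch it across y from above at its centre. The caddy is loose, 300 g empty, about 700 g loaded; z up.
- empty_bay (a point): Centre of the empty bay on the tray floor (6 mm above the caddy's underside), marked by a dark 62 by 82 mm (x by y) mat flush with the floor; axes as the caddy's. A case belongs here with its x and y along these and its underside on this point. It lies 78 mm from the handle towards the caddy's -y, the packed bay 78 mm towards +y.
- caddy_under (a point): Centre of the caddy's flat underside, on the desk (z = 0) at the start; x along the handle, y from the empty bay to the packed one, z up. The blue-grey tray is 100 mm (x) by 256 mm (y) inside, floor 6 mm thick, with a rim 5 mm high and 4 mm thick around it; nothing stands between the bays and the rim.
- mug: White mug, 76 mm across, 85 mm high, handle to its +y; origin under its centre. Leave alone.
- pawn: Red pawn figure, 32 mm across, 62 mm high; origin under its centre. Leave alone.
- kettle: Steel kettle, 156 mm across the foot, 200 mm high, black handle to its +y; origin under its centre. Leave alone.
- succulent: Green succulent in a terracotta pot, 84 mm across, 100 mm high; origin under its centre. Leave alone.

How it is judged:
On the way, in this order (a step that is already met when the one before it is completed fails the run):
1. the grey case stands squarely in the empty bay and is let go, the caddy on the desk (x of grey_case_mid in the frame of empty_bay between -0.01 and 0.01 m and y of grey_case_mid in the frame of empty_bay between -0.01 and 0.01 m and z of grey_case_mid in the frame of empty_bay between 0.018 and 0.026 m and angle between the x axis of grey_case_mid and the x axis of empty_bay, either way round below 0.17 rad and contact force between grey_case and the fingers below 0.1 N and height (world z) of caddy_under below 0.004 m), for 0.2 s.
2. the orange case stands squarely on the grey one and is let go, the caddy still on the desk (x of grey_case_mid in the frame of empty_bay between -0.01 and 0.01 m and y of grey_case_mid in the frame of empty_bay between -0.01 and 0.01 m and z of grey_case_mid in the frame of empty_bay between 0.018 and 0.026 m and angle between the x axis of grey_case_mid and the x axis of empty_bay, either way round below 0.17 rad and x of orange_case_mid in the frame of grey_case_mid between -0.009 and 0.009 m and y of orange_case_mid in the frame of grey_case_mid between -0.009 and 0.009 m and z of orange_case_mid in the frame of grey_case_mid between 0.04 and 0.048 m and angle between the x axis of orange_case_mid and the x axis of grey_case_mid, either way round below 0.14 rad and contact force between orange_case and the fingers below 0.1 N and height (world z) of caddy_under below 0.004 m), for 0.2 s.
At the end, for the whole second after the job is handed in: Fingers hold the caddy, underside 65-150 mm above the desk, tilt < 0.12 rad, at rest, off the desk; grey case within 10 mm and 0.17 rad of its bay's middle, orange within 9 mm and 0.14 rad on it, packed cases within 15 mm of place, fingers on no case (height (world z) of caddy_under between 0.065 and 0.15 m and angle between caddy_under's own z axis and vertical below 0.12 rad and linear speed of caddy below 0.03 m/s and angular speed of caddy below 0.15 rad/s and contact force between caddy and the fingers above 2 N and contact force between caddy and table below 0.1 N and x of grey_case_mid in the frame of empty_bay between -0.01 and 0.01 m and y of grey_case_mid in the frame of empty_bay between -0.01 and 0.01 m and z of grey_case_mid in the frame of empty_bay between 0.018 and 0.026 m and angle between the x axis of grey_case_mid and the x axis of empty_bay, either way round below 0.17 rad and x of orange_case_mid in the frame of grey_case_mid between -0.009 and 0.009 m and y of orange_case_mid in the frame of grey_case_mid between -0.009 and 0.009 m and z of orange_case_mid in the frame of grey_case_mid between 0.04 and 0.048 m and angle between the x axis of orange_case_mid and the x axis of grey_case_mid, either way round below 0.14 rad and x of packed_grey_mid in the frame of empty_bay between -0.015 and 0.015 m and y of packed_grey_mid in the frame of empty_bay between 0.141 and 0.171 m and z of packed_grey_mid in the frame of empty_bay between 0.016 and 0.028 m and x of packed_orange_mid in the frame of empty_bay between -0.015 and 0.015 m and y of packed_orange_mid in the frame of empty_bay between 0.141 and 0.171 m and z of packed_orange_mid in the frame of empty_bay between 0.06 and 0.072 m and contact force between each of grey_case, orange_case, packed_grey, packed_orange and the fingers below 0.1 N); the arm keeps its last pose, push and grip.
It fails at once if the mug, red pawn, kettle or succulent is moved more than 25 mm or tipped (distance of any of mug, pawn, kettle, succulent from where it was at the start of the episode above 0.025 m or angle between any of mug, pawn, kettle, succulent's own z axis and vertical above 0.3 rad).
It fails at once if a packed case leaves its place in the caddy (not ((x of packed_grey_mid in the frame of empty_bay between -0.02 and 0.02 m and y of packed_grey_mid in the frame of empty_bay between 0.136 and 0.176 m and z of packed_grey_mid in the frame of empty_bay between 0.016 and 0.028 m) and (x of packed_orange_mid in the frame of empty_bay between -0.02 and 0.02 m and y of packed_orange_mid in the frame of empty_bay between 0.136 and 0.176 m and z of packed_orange_mid in the frame of empty_bay between 0.06 and 0.072 m))).
It fails at once if a loose case is dropped (falls free faster than 0.6 m/s) ((contact force between grey_case and the fingers below 0.1 N and linear speed of grey_case above 0.6 m/s) or (contact force between orange_case and the fingers below 0.1 N and linear speed of orange_case above 0.6 m/s)).
It also fails if it takes over 72 s, if anything falls off the work surface, if the arm or the gripper's body presses on something with over 40 N, if the wrist force passes 120 N, or if a joint passes its speed limit or range.

## Working session

There is one attempt and no reset: what is moved stays moved. The work goes in short steps, Python scripts to look and compute and a tool call to move; the robot and the scene stay as the last step left them, time stands still between calls to the robot, and variables do not carry over. Pictures are saved under pics/ and viewed, at most 10 in all, crops included, and the job is handed in when it is done.

Besides the shell and the picture viewer there is one more tool, called after ">>>" as name(argument=value, ...) on one line, values as JSON. apply_moves: Moves the arm, as the interface text tells. Its arguments: {"type":"object","properties":{"rows":{"type":"array"},"grip":{"type":"number"},"squeeze":{"type":"number"}},"required":["rows"]}

```bash
mkdir -p pics; cat > h.py <<'E'
import numpy as np, cv2
from bench import r, capture, camera_model
def save(n,name):
    im=capture(n); cv2.imwrite(f'pics/{name}.png',im[:,:,::-1]); return im
def cast(n,uv,z):
    c=camera_model(n); f=210/np.tan(np.radians(c['vertical_fov'])/2)
    K=np.array([[f,0,c['cx']],[0,f,c['cy']],[0,0,1]])
    p=cv2.undistortPoints(np.array(uv,float).reshape(-1,1,2),K,np.array([c['k1'],0,0,0.])).reshape(-1,2)
    R=np.array(c['R']);t=np.array(c['t']); o=-R.T@t
    d=np.c_[p,np.ones(len(p))]@R
    return o+d*((z-o[2])/d[:,2])[:,None]
E
python3 - <<'E'
from h import *
a=save('scene','s0');b=save('top','t0')
for n in('scene','top'):
    c=camera_model(n);print(n,c['vertical_fov'],c['k1'],(-np.array(c['R']).T@c['t']).round(3))
print(r.sense())
E
```

```text
scene 44.961432123007654 -0.11146297960755441 [1.637 0.642 0.886]
top 44.41111547291331 -0.1399778375149034 [0.511 0.057 1.742]
{'t': 0.1, 'joint_positions': array([-1.25858972e+00,  1.24454638e-01,  1.65152039e+00, -2.64583531e-05,
        1.36752179e+00, -8.26028496e-02]), 'joint_vel': array([ 0.00114111, -0.00061375, -0.00349066, -0.00205121, -0.00103003,
       -0.00031929]), 'tau': array([ 4.02522619e-04, -4.18882942e+01, -3.61095643e+01,  7.76337599e-02,
        4.61492641e-02, -8.76472041e-05]), 'eef_pos': array([ 0.24979276, -0.59944467,  0.20801052]), 'orientation': array([-3.13969284e+00, -1.31295473e-04,  3.94814699e-01]), 'ft_force': array([-0.05668377, -0.92580784,  0.13374048]), 'moment': array([-0.02005856, -0.05823094,  0.06318811]), 'grasp_force': 0.0, 'width': 1.0017178894734586}
```

View pics/s0.png

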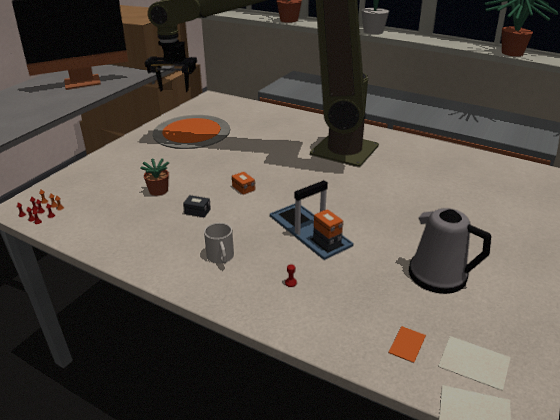

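View pics/t0.png

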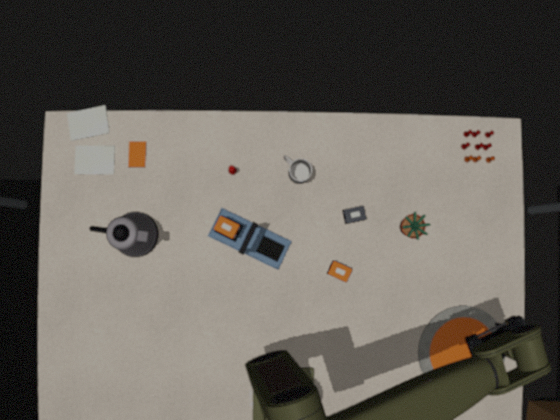

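The scene view shows grey at (197,206), orange at (243,182) and the caddy at (312,225). The top view shows grey at (354,214), orange at (340,271), the caddy around (250,238), the empty bay at (270,248), the mug at (301,171) and the plant at (414,226).

```bash
cat > m.py <<'E'
from h import *
def blob(mask,pt,n,z,lab):
    k,l,st,ce=cv2.connectedComponentsWithStats(mask.astype(np.uint8))
    i=min(range(1,k),key=lambda i:np.hypot(*(ce[i]-pt))+(st[i,4]<25)*1e3)
    cs,_=cv2.findContours((l==i).astype(np.uint8),cv2.RETR_EXTERNAL,cv2.CHAIN_APPROX_NONE)
    P=cast(n,cs[0].reshape(-1,2),z)[:,:2]*1000
    (c,s,a)=cv2.minAreaRect(P.astype(np.float32))
    m=cast(n,[ce[i]],z)[0,:2]*1000
    print(n,lab,'px',ce[i].round(1),st[i,4],'mean',m.round(1),'rect',np.round(c,1),np.round(s,1),round(a,1))
def masks(im):
    f=im.astype(int);R,G,B=f[...,0],f[...,1],f[...,2]
    return dict(orange=(R>110)&(R-B>80)&(G<R*.65),blue=(B-R>25),dark=f.max(2)<75)
E
python3 - <<'E'
from m import *
a=cv2.imread('pics/t0.png')[:,:,::-1]; M=masks(a)
blob(M['orange'],(340,271),'top',.044,'orange')
blob(M['orange'],(228,227),'top',.094,'porange')
blob(M['dark'],(354,214),'top',.044,'grey')
blob(M['dark'],(270,248),'top',.006,'mat')
blob(M['blue'],(250,238),'top',.011,'tray')
k=(M['blue']|M['dark']|M['orange']).astype(np.uint8);k=cv2.morphologyEx(k,cv2.MORPH_CLOSE,np.ones((3,3)))
blob(k,(250,238),'top',.011,'caddy')
crop=cv2.resize(a[190:290,205:365],None,fx=5,fy=5,interpolation=cv2.INTER_CUBIC)
cv2.imwrite('pics/c0.png',crop[:,:,::-1])
E
```

```text
top orange px [339.2 270.6] 196 mean [ 431.2 -181.8] rect [ 430.7 -182.7] [67.4 45.5] 65.5
top porange px [226.5 226.8] 228 mean [570.2 188.2] rect [570.4 188.5] [67.6 48.7] 64.2
top grey px [360.3 212.7] 55 mean [ 624.  -251.7] rect [ 622.5 -248.1] [41.  33.1] 18.9
top mat px [269.4 247.9] 428 mean [503.9  49.5] rect [503.8  49.8] [82.9 58.7] 64.1
top tray px [232.5 230.7] 471 mean [560.2 174.4] rect [566.2 181.9] [113.2 100.8] 64.2
top caddy px [250.8 239. ] 2142 mean [533.1 112.4] rect [534.8 117. ] [257.3 109.7] 64.4
```

View pics/c0.png

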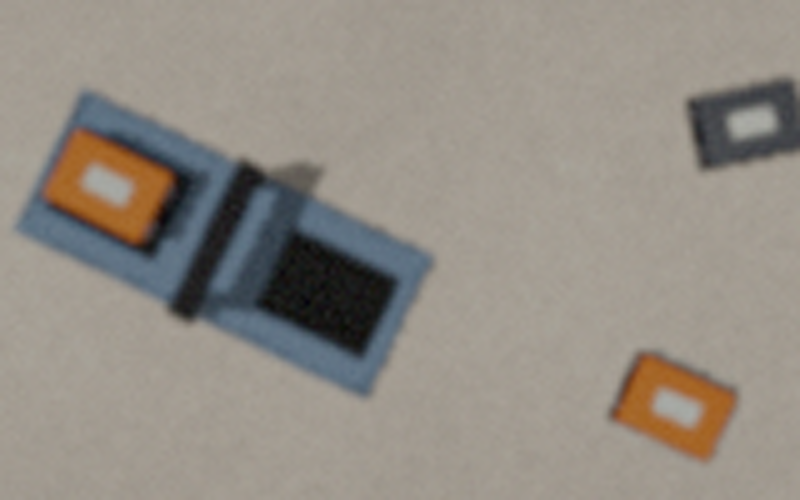

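The crop confirms clean rectangles: caddy y runs at about 64.3° in world, and the handle and mat are fully visible. The grey blob was partial, so I'm measuring it again.

```bash
python3 - <<'E'
from m import *
a=cv2.imread('pics/t0.png')[:,:,::-1]; g=a.max(2)
m=np.zeros(g.shape,bool); m[198:232,336:375]=g[198:232,336:375]<115
blob(m,(354,214),'top',.044,'grey')
m=np.zeros(g.shape,bool); s=np.s_[262:268,0:1]; m[258:286,322:360]=masks(a)['orange'][258:286,322:360]
blob(m,(340,271),'top',.044,'orange')
s=cv2.imread('pics/s0.png')[:,:,::-1]
f=s.astype(int)
for x0,y0,x1,y1,n in((183,192,213,208,'greylabel'),(232,174,256,186,'orlabel')):
    m=np.zeros(f.shape[:2],bool); w=f[y0:y1,x0:x1]; m[y0:y1,x0:x1]=(w.min(2)>100)
    k,l,st,ce=cv2.connectedComponentsWithStats(m.astype(np.uint8))
    for i in range(1,k): print(n,st[i],ce[i].round(1),(cast('scene',[ce[i]],.044)[0]*1000).round(1))
f=a.astype(int)
for x0,y0,x1,y1,n in((346,208,363,220,'greylabel'),(333,265,348,277,'orlabel')):
    m=np.zeros(f.shape[:2],bool); w=f[y0:y1,x0:x1]; m[y0:y1,x0:x1]=(w.min(2)>100)
    k,l,st,ce=cv2.connectedComponentsWithStats(m.astype(np.uint8))
    for i in range(1,k): print('top',n,st[i],ce[i].round(1),(cast('top',[ce[i]],.044)[0]*1000).round(1))
E
```

```text
top grey px [353.7 214.5] 273 mean [ 617.6 -229.6] rect [ 618.  -230.8] [48.4 75.1] 11.9
top orange px [339.2 270.6] 196 mean [ 431.2 -181.8] rect [ 430.7 -182.7] [67.4 45.5] 65.5
greylabel [183 192  30  16 185] [199.4 195.6] [ 590.8 -239.    44. ]
greylabel [192 198   9   4  28] [195.8 199.7] [ 615.8 -234.3   44. ]
orlabel [232 174   3   1   3] [233. 174.] [ 426.3 -222.5   44. ]
orlabel [240 175   7   5  23] [242.8 176.8] [ 426.4 -183.4   44. ]
orlabel [248 174   8   9  29] [252.9 176.1] [ 406.2 -156.2   44. ]
orlabel [255 184   1   2   2] [255.  184.5] [ 449.1 -121.7   44. ]
top greylabel [346 208   4   1   4] [347.5 208. ] [ 639.  -208.7   44. ]
top greylabel [350 211  11   7  63] [355. 214.] [ 619.3 -233.9   44. ]
top orlabel [347 265   1   1   1] [347. 265.] [ 449.8 -207.7   44. ]
top orlabel [335 268  11   8  55] [340.1 271.1] [ 429.6 -185.    44. ]
```

>>> apply_moves(rows=[[[15, 15, 0, 0.08], [45, 45, 0, 0.21], [75, 75, 0, 0.35], [105, 105, 0, 0.49], [135, 135, 0, 0.63], [165, 165, 0, 0.77], [195, 195, 0, 0.9], [225, 225, 0, 1.03]]], grip=1)

```text
t: 0.9
eef_pos: [0.4758, -0.3734, 0.2086]
orientation: [-3.141, -0.0, 1.43]
ft_force: [0.2, -0.5, -0.3]
width: 1.001
grasp_force: 0.0
```

>>> apply_moves(rows=[[[35, 35, 0, 0.12], [70, 70, 0, 0.23], [105, 105, -10, 0.31], [130, 128, -30, 0.353], [143, 141.5, -60, 0.353], [143, 141.5, -90, 0.353], [143, 141.5, -100, 0.353], [143, 141.5, -100, 0.353]]])

```text
t: 1.7
eef_pos: [0.6163, -0.2328, 0.1064]
orientation: [-3.137, -0.003, 1.778]
ft_force: [-0.0, -0.5, -0.3]
width: 1.0
grasp_force: 0.0
```

>>> apply_moves(rows=[[[0, 0, -15, 0], [0, 0, -35, 0], [0, 0, -55, 0], [0, 0, -68, 0], [0, 0, -74, 0], [0, 0, -74, 0]]])

```text
t: 2.3
eef_pos: [0.6177, -0.2337, 0.0348]
orientation: [-3.141, -0.0, 1.777]
ft_force: [0.0, -0.0, -0.2]
width: 1.0
grasp_force: 0.0
```

>>> apply_moves(rows=[[[0, 0, 0, 0], [0, 0, 0, 0], [0, 0, 0, 0], [0, 0, 0, 0], [0, 0, 0, 0], [0, 0, 0, 0], [0, 0, 0, 0], [0, 0, 0, 0]]], grip=-1, squeeze=12)

```text
t: 3.1
eef_pos: [0.618, -0.2335, 0.0352]
orientation: [3.141, 0.0, 1.778]
ft_force: [-0.9, -0.4, -0.6]
width: 0.52
grasp_force: 12.0
```

>>> apply_moves(rows=[[[0, 0, 5, 0], [0, 0, 20, 0], [0, 0, 50, 0], [0, 0, 90, 0], [0, 0, 125, 0], [0, 0, 150, 0], [0, 0, 160, 0], [0, 0, 160, 0]]])

```text
t: 3.9
eef_pos: [0.619, -0.234, 0.198]
orientation: [3.138, 0.003, 1.778]
ft_force: [0.5, 0.4, -1.7]
width: 0.528
grasp_force: 12.0
```

>>> apply_moves(rows=[[[-6, 15, 0, -0.04], [-18, 45, 0, -0.1], [-34, 85, 0, -0.2], [-50, 125, 0, -0.3], [-66, 163, 0, -0.39], [-82, 203, 0, -0.48], [-98, 243, 0, -0.58], [-109, 270, 0, -0.63]]])

```text
t: 4.7
eef_pos: [0.5065, 0.0386, 0.1926]
orientation: [-3.138, 0.001, 1.146]
ft_force: [-0.3, -0.3, -1.3]
width: 0.525
grasp_force: 12.0
```

>>> apply_moves(rows=[[[-5.5, 13, 0, -0.026], [-5.5, 13, -30, -0.026], [-5.5, 13, -65, -0.026], [-5.5, 13, -90, -0.026], [-5.5, 13, -100, -0.026], [-5.5, 13, -100, -0.026], [-5.5, 13, -100, -0.026]]])

```text
t: 5.4
eef_pos: [0.5038, 0.0495, 0.0956]
orientation: [3.141, -0.0, 1.122]
ft_force: [0.2, 0.5, -0.7]
width: 0.523
grasp_force: 12.0
```

```bash
python3 - <<'E'
from h import *
s=r.sense();print(s['t'],s['eef_pos'],s['orientation'],s['ft_force'])
a=save('top','t1');b=save('scene','s1')
cv2.imwrite('pics/c1.png',np.hstack([cv2.resize(x,None,fx=4,fy=4,interpolation=cv2.INTER_CUBIC) for x in (a[180:310,200:300],b[150:280,260:360])])[:,:,::-1])
E
```

```text
5.4 [0.50382762 0.0494552  0.09560072] [ 3.14125996e+00 -1.56373046e-04  1.12171066e+00] [ 0.17578911  0.51336882 -0.73962275]
```

View pics/c1.png

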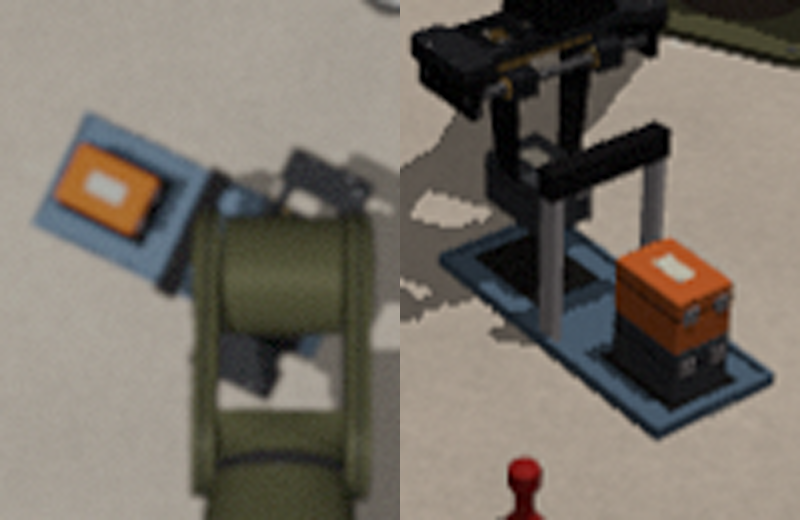

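The grey case hangs level above the mat in the scene crop, with its label at about (295,187). Now lowering it.

>>> apply_moves(rows=[[[0, 0, -12, 0], [0, 0, -27, 0], [0, 0, -38, 0], [0, 0, -46, 0], [0, 0, -50, 0], [0, 0, -52, 0], [0, 0, -53, 0], [0, 0, -53, 0]]])

```text
t: 6.3
eef_pos: [0.5038, 0.0495, 0.0425]
orientation: [3.141, -0.0, 1.122]
ft_force: [-0.3, -0.1, 0.2]
width: 0.521
grasp_force: 12.0
```

```bash
python3 - <<'E'
from h import *
s=r.sense();print(s['eef_pos'],s['ft_force'])
b=save('scene','s2')
print(cast('scene',[(295,187.5)],.104)*1000)
w=b[190:240,270:320].astype(int); m=np.zeros(b.shape[:2],np.uint8); m[190:240,270:320]=(w.min(2)>95)&(w.max(2)-w.min(2)<35)
k,l,st,ce=cv2.connectedComponentsWithStats(m)
for i in range(1,k):
    if st[i,4]>8: print(st[i],ce[i].round(1),cast('scene',[ce[i]],.05)[0]*1000)
E
```

```text
[0.50379869 0.04947718 0.04245598] [-0.33866914 -0.05543516  0.23203561]
[[490.95355674  46.01841369 104.        ]]
[305 192  15  22 241] [313.  202.9] [464.76225587  94.60751485  50.        ]
[270 200  12   9  70] [274.8 203.8] [525.35301046  -4.00441589  50.        ]
[270 222  28  18 248] [279.4 233.6] [650.66156164  82.45004936  50.        ]
```

>>> apply_moves(rows=[[[0, 0, -0.7, 0], [0, 0, -1.3, 0], [0, 0, -1.3, 0]]])

```text
t: 6.65
eef_pos: [0.5038, 0.0495, 0.0412]
orientation: [3.141, -0.0, 1.122]
ft_force: [0.3, 0.1, -0.6]
width: 0.525
grasp_force: 12.0
```

>>> apply_moves(rows=[[[0, 0, 0, 0], [0, 0, 0, 0], [0, 0, 0, 0], [0, 0, 0, 0], [0, 0, 0, 0], [0, 0, 0, 0]]], grip=0.7)

```text
t: 7.25
eef_pos: [0.5034, 0.0495, 0.0408]
orientation: [-3.142, 0.0, 1.122]
ft_force: [0.4, -0.3, -0.5]
width: 0.847
grasp_force: 0.0
```

>>> apply_moves(rows=[[[0, 0, 10, 0], [0, 0, 35, 0], [0, 0, 75, 0], [0, 0, 115, 0], [0, 0, 145, 0], [0, 0, 158, 0], [0, 0, 158, 0]]])

```text
t: 7.95
eef_pos: [0.5048, 0.0495, 0.2015]
orientation: [3.137, -0.002, 1.122]
ft_force: [-0.4, -0.9, -0.2]
width: 0.854
grasp_force: 0.0
```

>>> apply_moves(rows=[[[-5, -15, 0, 0], [-16, -50, 0, 0.01], [-29, -90, 0, 0.02], [-41, -130, 0, 0.02], [-54, -170, 0, 0.02], [-66, -207, 0, 0.021], [-72, -227, 0, 0.021], [-74.5, -234, 0, 0.021]]], grip=1)

```text
t: 8.75
eef_pos: [0.4272, -0.1856, 0.1963]
orientation: [-3.137, -0.0, 1.14]
ft_force: [0.0, 1.4, -0.8]
width: 0.999
grasp_force: 0.0
```

>>> apply_moves(rows=[[[0, 0, -30, 0], [0, 0, -60, 0], [0, 0, -80, 0], [0, 0, -90, 0], [0, 0, -90, 0]]])

```text
t: 9.25
eef_pos: [0.4276, -0.183, 0.1063]
orientation: [-3.137, -0.001, 1.144]
ft_force: [0.1, -0.1, 0.2]
width: 0.998
grasp_force: 0.0
```

```bash
python3 - <<'E'
from m import *
a=save('top','t3');b=save('scene','s3')
cv2.imwrite('pics/c3.png',np.hstack([cv2.resize(x,None,fx=4,fy=4,interpolation=cv2.INTER_CUBIC) for x in (a[190:320,220:320],b[150:280,240:340])])[:,:,::-1])
for n,im,(x0,y0,x1,y1) in(('top',a,(255,235,285,262)),('scene',b,(270,185,320,240))):
    w=im[y0:y1,x0:x1].astype(int); m=np.zeros(im.shape[:2],np.uint8); m[y0:y1,x0:x1]=(w.min(2)>95)&(w.max(2)-w.min(2)<40)
    k,l,st,ce=cv2.connectedComponentsWithStats(m)
    for i in range(1,k):
        if st[i,4]>8: print(n,st[i],ce[i].round(1),cast(n,[ce[i]],.05)[0]*1000)
E
```

```text
top [269 235  16   8  64] [278.6 237.6] [538.23239524  19.68130819  50.        ]
top [264 243  12  10  76] [269.6 247.8] [504.14993046  49.04153065  50.        ]
top [280 252   5  10  28] [282.6 257.6] [472.46396454   5.83312243  50.        ]
top [255 254  18   8  77] [261.1 258.5] [468.92746925  76.48499822  50.        ]
scene [270 185  40  28 561] [281.8 194.7] [469.79511932 -10.68834935  50.        ]
scene [301 192  19  23 269] [312.1 202.9] [466.07756392  92.21958481  50.        ]
scene [290 202   6   6  20] [292.6 204.3] [501.80731591  44.16610173  50.        ]
scene [270 217  28  23 301] [278.3 231.7] [644.46045654  75.50818377  50.        ]
```

View pics/c3.png

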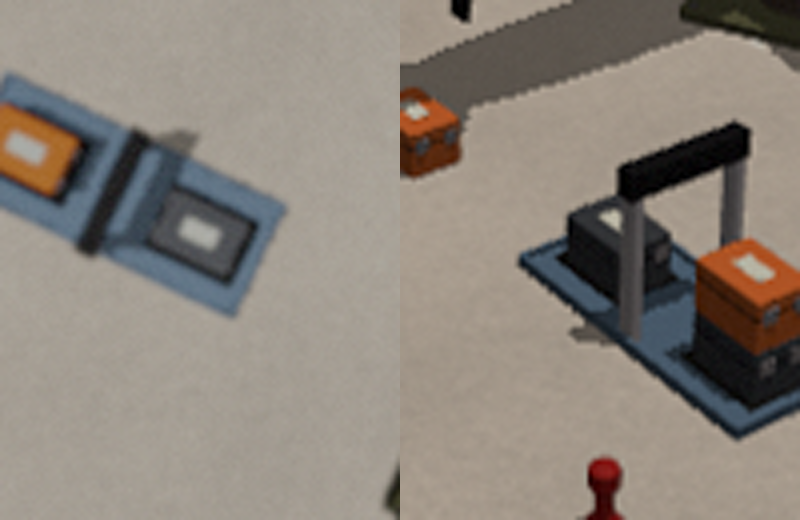

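The grey case sits squarely on the mat, with its label centre at (269.6,247.8), which casts to (504,49). Next is the orange case.

>>> apply_moves(rows=[[[0, 0, -15, 0], [0, 0, -35, 0], [0, 0, -55, 0], [0, 0, -68, 0], [0, 0, -73.7, 0], [0, 0, -73.7, 0]]])

```text
t: 9.95
eef_pos: [0.429, -0.1845, 0.0352]
orientation: [-3.141, -0.0, 1.143]
ft_force: [0.4, 0.1, 0.6]
width: 0.999
grasp_force: 0.0
```

>>> apply_moves(rows=[[[0, 0, 0, 0], [0, 0, 0, 0], [0, 0, 0, 0], [0, 0, 0, 0], [0, 0, 0, 0], [0, 0, 0, 0], [0, 0, 0, 0], [0, 0, 0, 0]]], grip=-1, squeeze=12)

```text
t: 10.75
eef_pos: [0.4289, -0.1845, 0.0352]
orientation: [-3.141, -0.0, 1.143]
ft_force: [-0.3, 0.7, 1.7]
width: 0.523
grasp_force: 12.0
```

>>> apply_moves(rows=[[[0, 0, 5, 0], [0, 0, 20, 0], [0, 0, 50, 0], [0, 0, 90, 0], [0, 0, 125, 0], [0, 0, 155, 0], [0, 0, 165, 0], [0, 0, 165, 0]]])

```text
t: 11.55
eef_pos: [0.4298, -0.1849, 0.2017]
orientation: [3.138, 0.0, 1.143]
ft_force: [-0.2, -0.2, -2.3]
width: 0.523
grasp_force: 12.0
```

>>> apply_moves(rows=[[[5, 15, 0, 0], [16, 50, 0, -0.01], [29, 90, 0, -0.02], [41, 130, 0, -0.02], [54, 170, 0, -0.02], [66, 207, 0, -0.021], [72, 227, 0, -0.021], [74.5, 234, 0, -0.021]]])

```text
t: 12.35
eef_pos: [0.5023, 0.0513, 0.1972]
orientation: [-3.137, 0.002, 1.125]
ft_force: [-0.2, 0.2, -2.2]
width: 0.523
grasp_force: 12.0
```

>>> apply_moves(rows=[[[0, 0, -15, 0], [0, 0, -40, 0], [0, 0, -60, 0], [0, 0, -75, 0], [0, 0, -85, 0], [0, 0, -85, 0], [0, 0, -85, 0]]])

```text
t: 13.05
eef_pos: [0.5038, 0.0491, 0.1155]
orientation: [3.141, -0.0, 1.121]
ft_force: [0.1, 0.7, -0.7]
width: 0.523
grasp_force: 12.0
```

```bash
python3 - <<'E'
from h import *
b=save('scene','s4')
cv2.imwrite('pics/c4.png',cv2.resize(b[140:260,255:355],None,fx=5,fy=5,interpolation=cv2.INTER_CUBIC)[:,:,::-1])
E
```

```text
(no output)
```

View pics/c4.png

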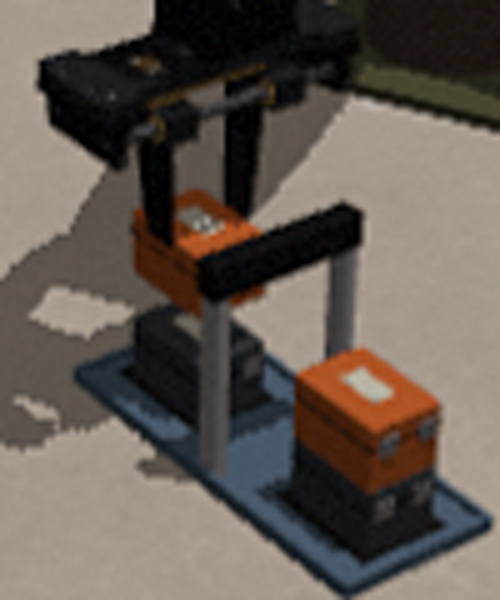

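The orange case hangs level over the grey one, with its label at about (295.4,183.6). Checking that offset before lowering.

```bash
python3 - <<'E'
from h import *
print(cast('scene',[(295.4,183.8),(295.8,184.3)],.1242)*1000)
print(cast('scene',[(328.5,216.6)],.094)*1000)
E
```

```text
[[501.50294274  52.65442018 124.2       ]
 [503.46179087  55.01428934 124.2       ]]
[[568.25939886 191.65411287  94.        ]]
```

>>> apply_moves(rows=[[[0, 0, -8, 0], [0, 0, -16, 0], [0, 0, -22, 0], [0, 0, -25, 0], [0, 0, -25, 0]]])

```text
t: 13.6
eef_pos: [0.5029, 0.0496, 0.0893]
orientation: [-3.14, 0.001, 1.122]
ft_force: [0.3, -0.2, -1.4]
width: 0.521
grasp_force: 12.0
```

>>> apply_moves(rows=[[[-0.5, -1, -1, 0], [-1, -2, -2.5, 0], [-1, -2, -3.5, 0], [-1, -2, -4.3, 0], [-1, -2, -5, 0], [-1, -2, -5, 0]]])

```text
t: 14.2
eef_pos: [0.5026, 0.0475, 0.0852]
orientation: [3.141, -0.0, 1.122]
ft_force: [-1.2, -0.2, -1.0]
width: 0.522
grasp_force: 12.0
```

>>> apply_moves(rows=[[[0, 0, 0, 0], [0, 0, 0, 0], [0, 0, 0, 0], [0, 0, 0, 0], [0, 0, 0, 0], [0, 0, 0, 0]]], grip=0.7)

```text
t: 14.8
eef_pos: [0.5025, 0.0475, 0.0852]
orientation: [3.142, 0.0, 1.122]
ft_force: [-0.1, 0.1, 0.3]
width: 0.846
grasp_force: 0.0
```

>>> apply_moves(rows=[[[0, 0, 10, 0], [0, 0, 35, 0], [0, 0, 75, 0], [0, 0, 115, 0], [0, 0, 145, 0], [0, 0, 155, 0], [0, 0, 155, 0]]])

```text
t: 15.5
eef_pos: [0.5034, 0.0475, 0.2423]
orientation: [3.138, -0.002, 1.122]
ft_force: [-0.1, -0.0, -0.6]
width: 0.851
grasp_force: 0.0
```

>>> apply_moves(rows=[[[-5, -15, 0, 0.1], [-16, -50, 0, 0.2], [-29, -90, 0, 0.3], [-41, -130, 0, 0.4], [-50, -160, 0, 0.5], [-50, -160, 0, 0.6], [-50, -160, 0, 0.7], [-50, -160, 0, 0.8]]], grip=1)

```text
t: 16.3
eef_pos: [0.4511, -0.1125, 0.2371]
orientation: [-3.138, -0.003, 1.925]
ft_force: [0.3, 0.3, 0.4]
width: 1.001
grasp_force: 0.0
```

```bash
python3 - <<'E'
from m import *
a=save('top','t5');b=save('scene','s5')
cv2.imwrite('pics/c5.png',np.hstack([cv2.resize(x,None,fx=4,fy=4,interpolation=cv2.INTER_CUBIC) for x in (a[190:320,210:310],b[150:280,255:355])])[:,:,::-1])
M=masks(a)
for p,n in(((269,248),'orange'),((228,227),'porange')): blob(M['orange'],p,'top',.094,n)
for n,im,(x0,y0,x1,y1),z in(('top',a,(258,240,282,258),.094),('top',a,(218,218,238,236),.094),('scene',b,(280,175,315,210),.094),('scene',b,(315,205,345,235),.094)):
    w=im[y0:y1,x0:x1].astype(int); m=np.zeros(im.shape[:2],np.uint8); m[y0:y1,x0:x1]=(w.min(2)>95)&(w.max(2)-w.min(2)<40)
    k,l,st,ce=cv2.connectedComponentsWithStats(m)
    for i in range(1,k):
        if st[i,4]>8: print(n,st[i],ce[i].round(1),cast(n,[ce[i]],z)[0]*1000)
# handle bar, top view: dark, between bays
m=np.zeros(a.shape[:2],bool); m[215:260,232:262]=M['dark'][215:260,232:262]
blob(m,(250,238),'top',.152,'handle')
E
```

```text
top orange px [270.3 248. ] 236 mean [504.   47.1] rect [503.5  47.3] [70.1 48.6] 64.1
top porange px [226.6 226.7] 225 mean [570.4 187.9] rect [570.4 188.5] [67.6 48.7] 64.2
top [266 245   9   7  43] [270. 248.] [503.8272854   47.94210348  94.        ]
top [258 255   7   3  14] [260.3 256.3] [477.02609701  78.68173774  94.        ]
top [222 223   9   8  44] [226.2 226.6] [570.52056305 189.22288124  94.        ]
scene [280 175  35  34 449] [295.3 181.7] [445.67159051  23.15128168  94.        ]
scene [291 190   4   4   9] [292.4 191.4] [499.98120056  42.34521037  94.        ]
scene [307 195   8  15 101] [311.  202.4] [526.89275325 117.41061709  94.        ]
scene [315 205   5   8  38] [316.9 208.3] [546.50498445 145.6556118   94.        ]
scene [325 205  20  30 213] [338.  212.6] [537.50336419 206.54427116  94.        ]
scene [324 214   9   6  27] [327.9 216.7] [569.65069788 190.55701399  94.        ]
top handle px [247.8 238.1] 170 mean [533.9 117. ] rect [533.6 115.3] [19.4 99.3] 64.2
```

View pics/c5.png

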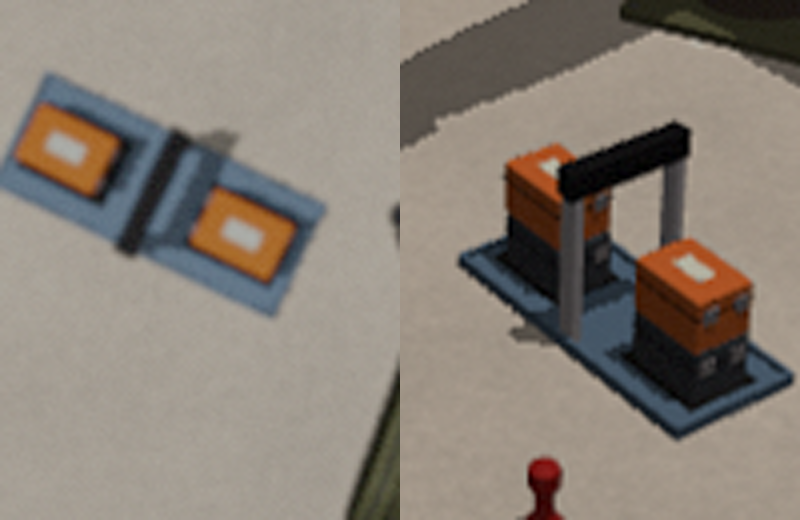

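The orange case sits squarely on the grey one, at (503.8,47.6) against (504,49). The handle is centred at about (536.5,118.5). Next is the handle.

>>> apply_moves(rows=[[[5, 15, 0, 0.1], [18, 50, 0, 0.22], [33, 90, 0, 0.34], [47, 130, 0, 0.46], [62, 170, 0, 0.58], [75, 207, 0, 0.7], [82, 225, 0, 0.76], [84, 231, 0, 0.771]]])

```text
t: 17.2
eef_pos: [0.536, 0.1203, 0.2381]
orientation: [-3.14, -0.003, 2.694]
ft_force: [-1.0, -0.8, 0.5]
width: 0.999
grasp_force: 0.0
```

>>> apply_moves(rows=[[[0, 0, -15, 0], [0, 0, -35, 0], [0, 0, -55, 0], [0, 0, -75, 0], [0, 0, -90, 0], [0, 0, -97, 0], [0, 0, -97, 0], [0, 0, -97, 0]]])

```text
t: 18.0
eef_pos: [0.5368, 0.1182, 0.1437]
orientation: [3.141, 0.001, 2.692]
ft_force: [-0.6, -0.7, 0.3]
width: 0.999
grasp_force: 0.0
```

>>> apply_moves(rows=[[[0, 0, 0, 0], [0, 0, 0, 0], [0, 0, 0, 0], [0, 0, 0, 0], [0, 0, 0, 0], [0, 0, 0, 0], [0, 0, 0, 0], [0, 0, 0, 0]]], grip=-1, squeeze=10)

```text
t: 18.8
eef_pos: [0.5365, 0.1185, 0.1431]
orientation: [-3.142, -0.0, 2.693]
ft_force: [0.3, 0.0, -0.1]
width: 0.383
grasp_force: 0.0
```

>>> apply_moves(rows=[[[0, 0, 0, 0], [0, 0, 0, 0], [0, 0, 0, 0], [0, 0, 0, 0], [0, 0, 0, 0], [0, 0, 0, 0]]], squeeze=45)

```text
t: 19.4
eef_pos: [0.5363, 0.1182, 0.1431]
orientation: [-3.141, -0.0, 2.693]
ft_force: [-1.3, -3.2, 0.8]
width: 0.182
grasp_force: 45.0
```

```bash
python3 - <<'E'
from h import *
s=r.sense();print(s['t'],s['eef_pos'],s['orientation'],s['width'],s['grasp_force'],s['ft_force'],s['moment'])
b=save('scene','s6')
cv2.imwrite('pics/c6.png',cv2.resize(b[140:260,255:355],None,fx=5,fy=5,interpolation=cv2.INTER_CUBIC)[:,:,::-1])
E
```

```text
19.4 [0.53626799 0.11815815 0.14307189] [-3.14064263e+00 -2.36321628e-04  2.69286112e+00] 0.18193161799606583 44.99748408794403 [-1.25969385 -3.20385182  0.77841496] [-0.46730071  0.18903872  0.12985735]
```

View pics/c6.png

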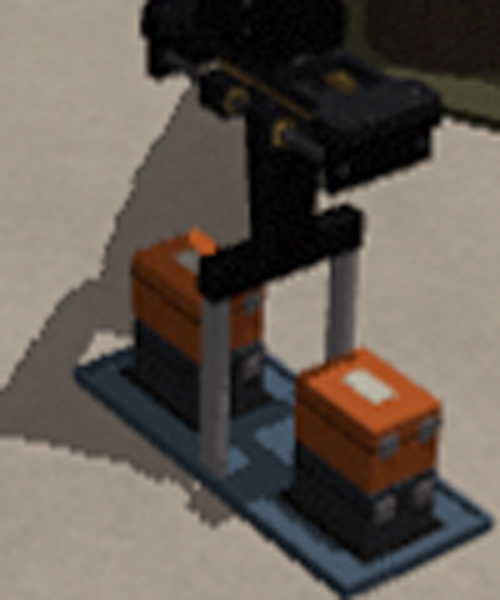

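The handle is pinched near its centre at 17.3 mm opening, and all four cases are in place. Lifting slowly.

>>> apply_moves(rows=[[[0, 0, 0.5, 0], [0, 0, 2, 0], [0, 0, 4, 0], [0, 0, 7, 0], [0, 0, 11, 0], [0, 0, 15, 0], [0, 0, 19, 0], [0, 0, 23, 0]]])

```text
t: 20.25
eef_pos: [0.5366, 0.1185, 0.1667]
orientation: [3.141, 0.0, 2.693]
ft_force: [-0.0, 0.8, -7.1]
width: 0.179
grasp_force: 45.0
```

>>> apply_moves(rows=[[[0, 0, 5, 0], [0, 0, 11, 0], [0, 0, 18, 0], [0, 0, 25, 0], [0, 0, 32, 0], [0, 0, 39, 0], [0, 0, 46, 0], [0, 0, 53, 0]]])

```text
t: 21.05
eef_pos: [0.5365, 0.1185, 0.2198]
orientation: [3.142, 0.0, 2.693]
ft_force: [-0.2, 0.0, -5.7]
width: 0.177
grasp_force: 45.0
```

>>> apply_moves(rows=[[[0, 0, 6, 0], [0, 0, 12, 0], [0, 0, 17, 0], [0, 0, 21, 0], [0, 0, 24, 0], [0, 0, 26, 0], [0, 0, 27, 0], [0, 0, 27, 0]]])

```text
t: 21.85
eef_pos: [0.5365, 0.1185, 0.2461]
orientation: [-3.142, -0.0, 2.693]
ft_force: [-0.4, -0.4, -8.0]
width: 0.176
grasp_force: 45.0
```

>>> apply_moves(rows=[[[0, 0, 0, 0], [0, 0, 0, 0], [0, 0, 0, 0], [0, 0, 0, 0], [0, 0, 0, 0], [0, 0, 0, 0], [0, 0, 0, 0], [0, 0, 0, 0]]])

```text
t: 22.65
eef_pos: [0.5365, 0.1185, 0.2461]
orientation: [3.142, -0.0, 2.693]
ft_force: [-0.5, -0.7, -7.2]
width: 0.177
grasp_force: 45.0
```

```bash
python3 - <<'E'
from h import *
s=r.sense();print(s['t'],s['eef_pos'],s['orientation'],s['width'],s['grasp_force'],s['ft_force'],s['moment'],abs(s['joint_vel']).max())
b=save('scene','s7')
cv2.imwrite('pics/c7.png',cv2.resize(b[110:230,255:355],None,fx=5,fy=5,interpolation=cv2.INTER_CUBIC)[:,:,::-1])
E
```

```text
22.65 [0.5364684  0.11850916 0.24614673] [ 3.14158837e+00 -5.86284725e-05  2.69278433e+00] 0.17717131598987015 44.98025357723236 [-0.46308866 -0.65297334 -7.22271385] [ 0.07176383 -0.19441607 -0.02279305] 0.0034881028352527097
```

View pics/c7.png

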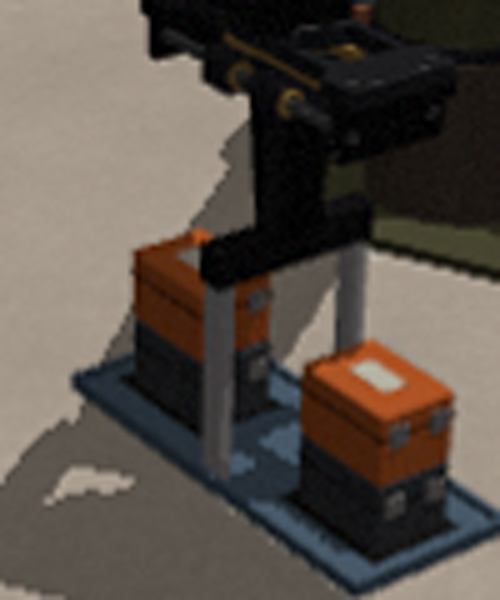

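The caddy hangs level about 10 cm up, with all four cases in place and the load at about 7 N. Handing in.

```bash
python3 -c "
from bench import r
print(r.close_job())"
```

```text
the job is handed in; nothing more can be done
None
```

The grey and orange cases are loaded in the empty bay, and the arm is holding the caddy still and level about 10 cm above the desk with all four cases aboard; the job is handed in, but no verdict came back.

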